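Bolt the mixer's tub and hold its lid half open

TASK

The tub of this hand-cranked meat mixer tips forward on pivots to be emptied: first slide the red-knobbed bolt fully home into its keeper so that the tub cannot tip. Then lift the lid by its black handle and hold it half open, at 45 degrees, so that a colleague can throw in the seasoning. The lid has no stay and falls shut if let go, so finish while still holding it there by the handle, and leave everything else on the table where it stands.

Things in the scene. Friction and masses are not known exactly. Their poses are not given: they have to be found in the camera images.
- mixer: Steel meat mixer fixed on the table, turned up to 20 degrees: a U-shaped tub 300 mm long (its y), 180 mm wide (x), rim 190 mm high, between end frames 380 mm apart over all. Origin on the table under the tub's middle; -x is the front (robot side), +y the end with the bolt, z up. At the -y end a crank reaches 345 mm from the middle and 95 mm from the tub's axis, at any angle.
- tub (a joint): Tip of the tub about its pivots (along the mixer's y, 115 mm above the table), rad; 0 = upright on its stop, where it starts; grows as it tips forward, to 1.7. Only its weight and stiff pivots keep it there until it is bolted.
- bolt (a joint): Travel of the barrel bolt, m; 0 = fully drawn, 0.030 = fully home in the keeper on the tub's end wall. Grows towards the tub (the mixer's -y). It drags with about 2 N and stays where it is left. Starts at 0 to 0.005.
- bolt_knob (a point): Centre of the bolt's red ball knob, 24 mm across, on an upright stem 10 mm thick, 202 mm above the table, outside the +y end frame. It moves with the bolt: 255 mm from the mixer's middle along +y when drawn, 225 mm when home (the lid's end edge is at 156 mm). Its bolt is a 12 mm rod 42 mm below; the guide straps' tops are 32 mm below the knob's centre.
- lid (a joint): Opening angle of the lid, rad; 0 = shut (start), 0.785 = 45 degrees, stops at 1.9. The hinge is free, without a stay: the lid (about 0.6 to 1.1 kg with its handle) falls shut under its weight.
- lid_handle: Black bar handle of the lid: a round bar 14 mm thick, 118 mm clear between its posts, parallel to the hinge (the mixer's y). Origin at the middle of the bar, 42 mm above the lid's top face; with the lid shut 165 mm in front of the hinge line, 46 mm above it and 237 mm above the table. Turns with the lid; its z axis is the lid's upward normal.
- lid_hinge (a point): Middle of the lid's hinge line, on the tub's back rim, 98 mm behind the middle of the mixer and 191 mm above the table; the line runs along the mixer's y. The handle swings up and back about it. The lid is 312 mm long, 4 mm thick and reaches 204 mm forward of the hinge.
- cup: White plastic cup, 72 mm wide, 90 mm high, standing left of the mixer; origin under its centre. Leave alone.
- twine: Spool of twine, 72 mm wide, 74 mm high, standing left of the mixer; origin under its centre. Leave alone.
- bowl: Steel bowl, 170 mm wide, 65 mm high, left of the mixer; origin under its centre. Leave alone.
- shaker: Amber glass seasoning jar with a steel cap, 66 mm wide, 110 mm high, standing close behind the mixer (far side); origin under its centre. Leave alone.
- knife: Boning knife with a black handle, 285 mm long, lying on the white board at the right; origin under the middle. Leave alone.
- sharpener: Sharpening steel with a red handle, 320 mm long, lying on the white board at the right; origin under the middle. Leave alone.

How it is judged:
By the outcome, as a careful person would: the job done as asked, in the order asked, and still so for the second after the job is handed in, while the arm keeps its last pose, push and grip.
It also fails if it takes over 48 s, if anything falls off the work surface, if the arm or the gripper's body presses on something with over 40 N, if the wrist force passes 120 N, or if a joint passes its speed limit or range.

ROBOT

A 6-joint arm with a two-finger parallel gripper is mounted at the origin on the work surface. World frame = base frame: x ahead of the robot, y to its left, z up, the work surface at z = 0. Lengths are in m, angles in rad, forces in N, time in s.
With the tool pointing down it reaches from about 0.275 to 1 m from the base axis. Payload 8.4 kg.
Tool frame: the origin (TCP) lies at the very end of the fingers, on their centre line; the grasp point (between the pads) lies 19 mm behind it (arm.grip_depth is the distance from the TCP to the grasp point, in m); z points along the fingers, y is the direction in which the jaws open and shut (so a half turn about z gives the same grasp; the last joint's range is limited). The gripper opens to 85 mm and grips with 20 to 120 N. Pads are 22 mm wide; open, the fingers measure 114 mm over their backs; the gripper's body (76 mm by 85 mm) begins 54 mm behind the grasp point. The pads swing forward as they close: fully open they stand 13 mm farther back than shut.
Start: joints at [-1.33, 0.353, 1.633, -0, 1.155, -0.002], TCP at [0.15, -0.607, 0.231] pointing down, gripper open.
Joint ranges: [-2.63, 2.63], [-0.92, 2.1], [0.06, 2.66], [-1.3, 4.44], [0, 2.69], [-3.02, 3.02]. Speed limits (rad/s): [2.22, 2.22, 2.79, 3.14, 3.14, 3.14].

INTERFACE

Orientations are given as a 3x3 rotation matrix whose columns are the frame's x, y, z axes.
In Python, from cell import arm, optics, close_job gives the robot as it stands.
- The arm moves only by the shell command python3 -m handwheel 'ROWS' [FORCE]. ROWS is JSON, a list that holds one entry, the list of rows, each a list of 7 numbers: the shift along the world's x, y, z in m, then the turn, a rotation vector about the world's x, y, z in degrees, then the finger opening in m, from 0 to 0.0854. A call has 1 to 20 rows; each row shifts and turns the commanded pose from where the row before left it; what a row does not reach is not made up. A row lasts 1/8 s, in which the tool goes at most 62.5 mm and 10.7 degrees, less where a joint would pass 70% of its speed; a pose out of reach is approached as far as the arm can. A call is refused whole if a number of a shift passes 0.0625 or a number of a turn 10.7, either way. A call with a gripper value outside its range is refused whole. The fingers move at their own pace and stop on an object; FORCE is the grip in N (left out, the last holds). Time passes only in rows, so rows that do not move let the fingers close. It gives the time, the measured TCP pose, the force and the opening at its end, in the units of the state.
- arm.get_obs(): the state, without advancing time (a new reading comes with each control period).
- optics.read_camera(name): name is "scene" or "top" or "wrist"; returns a dict with "frame" (480x640x3 uint8, red, green, blue), "depth" (480x640 float32, m along the optical axis (not along the pixel's ray), 0 where there is no reading), "camera_matrix" (3x3 intrinsics, pixels), "position" and "orientation" of the camera in the world. Camera axes: x right, y up, looking along -z (the intrinsics and any distortion apply to the point x, -y, -z); pixel columns grow to the right and rows downward; lengths in m; the calibration is good to about 2 mm. A picture is of the moment at which its call begins.
- close_job(): hands the job in, once; it reports no verdict.
The state is a dict: "clock": time; "joint_positions": joint angles; "joint_velocities": joint speeds; "joint_efforts": joint torques, N m; "tool_pos": TCP position; "eef_rot": TCP orientation; "ft_force": force on the tool from outside, world axes, zero at the start; "wrist_torque": the same for the moment, N m; "gripper_width": opening from 0.0 (shut) to 1.0 (fully open).
Only numpy, scipy, OpenCV 4.12 (cv2) and the standard library are available. Lean on these libraries where they do the work, as an engineer would, in place of code of your own. Each camera call takes 0.05 s, during which the arm holds its last target. There are 200 camera calls.

## Working session

There is one attempt and no reset: what is moved stays moved. The work goes in short steps, Python scripts to look and compute and a shell command to move; the robot and the scene stay as the last step left them, time stands still between calls to the robot, and variables do not carry over. Pictures are saved under pics/ and viewed, about 8 in all and at most 12, crops included, and the job is handed in when it is done.

```bash
mkdir -p pics; ls; python3 - <<'E'
from cell import arm, optics
import cv2,numpy as np
ims=[]
for n in("scene","top"):
    c=optics.read_camera(n); np.savez('pics/'+n+'0.npz',**c)
    cv2.imwrite(f'pics/{n}0.png',c["frame"][:,:,::-1]); print(n,c["position"],c["orientation"].round(3).tolist(),c["camera_matrix"].tolist(),(c["depth"]>0).mean())
o=arm.get_obs(); print(o)
E
```

```text
pics
scene [ 1.4953594  -0.63956828  1.41158762] [[0.576, -0.616, 0.537], [0.817, 0.448, -0.364], [-0.016, 0.648, 0.761]] [[509.26999396342956, 0.0, 314.54305697612887], [0.0, 509.26999396342956, 238.8455531612202], [0.0, 0.0, 1.0]] 0.9949641927083334
top [ 0.4783232  -0.03869915  1.55332181] [[-0.003, 0.997, -0.073], [-1.0, -0.004, -0.001], [-0.002, 0.073, 0.997]] [[478.2410500785177, 0.0, 319.28670320140674], [0.0, 478.2410500785177, 245.35102293646355], [0.0, 0.0, 1.0]] 0.9959342447916667
{'clock': 0.1, 'joint_positions': array([-1.33041821e+00,  3.53615530e-01,  1.63406464e+00,  4.36434521e-06,
        1.15522237e+00, -2.45980180e-03]), 'joint_velocities': array([ 0.00202373, -0.0003093 , -0.00211674, -0.00142696, -0.00122519,
        0.00190018]), 'joint_efforts': array([-3.71647311e-04, -6.06354189e+01, -3.42820323e+01, -2.45481817e-05,
        3.91191454e-03, -1.58224572e-05]), 'tool_pos': array([ 0.15014662, -0.60624315,  0.23061179]), 'eef_rot': array([[ 9.70659908e-01,  2.40456331e-01, -3.07966922e-04],
       [ 2.40456529e-01, -9.70659073e-01,  1.27317712e-03],
       [ 7.21261210e-06, -1.30987464e-03, -9.99999142e-01]]), 'ft_force': array([-0.50636369, -0.40206264, -0.02306551]), 'wrist_torque': array([ 0.02725235, -0.00146746,  0.06862526]), 'gripper_width': 0.9982962212913811}
```

View pics/scene0.png

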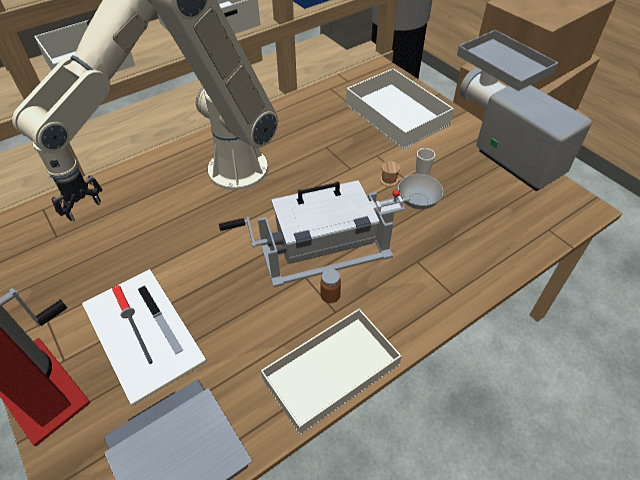

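View pics/top0.png

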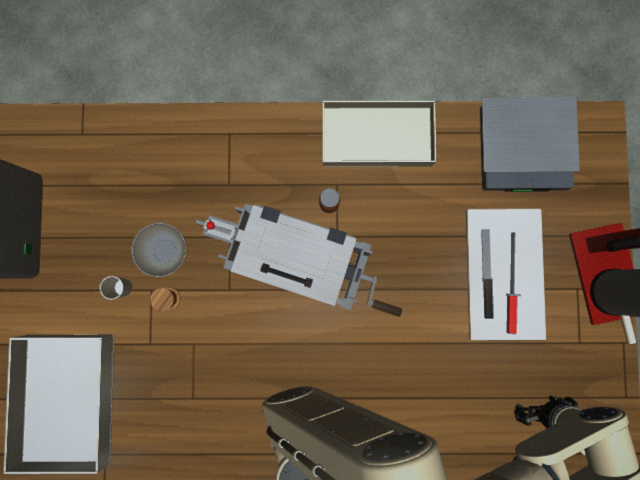

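The top view has the red knob at about (210,226), the lid handle bar at (262–312, 265–284) and the crank at lower right. The bowl (159,249) is left of the bolt, and the jar (330,198) is behind the lid.

```bash
cat > h.py <<'E'
import numpy as np,cv2
def ray(c,u,v):
    K=c["camera_matrix"]; d=np.array([(u-K[0,2])/K[0,0],-(v-K[1,2])/K[1,1],-1.]); return c["position"],c["orientation"]@d
def plane(c,u,v,z):
    p,d=ray(c,u,v); return p+d*(z-p[2])/d[2]
def dep(c,u,v): p,d=ray(c,u,v); return p+d*c["depth"][int(v),int(u)]
def blobs(m,lo=8):
    n,l,s,ce=cv2.connectedComponentsWithStats(m.astype(np.uint8)); return [(s[i],ce[i],l==i) for i in range(1,n) if s[i][4]>=lo]
def red(c):
    f=c["frame"].astype(int); return (f[...,0]>120)&(f[...,1]<70)&(f[...,2]<70)
def tri(c1,a,c2,b):
    p,d=ray(c1,*a);q,e=ray(c2,*b); t=np.linalg.lstsq(np.c_[d,-e],q-p,rcond=None)[0]; x=p+d*t[0];y=q+e*t[1]; return (x+y)/2,np.linalg.norm(x-y)
E
python3 - <<'E'
from h import *
T=dict(np.load('pics/top0.npz'));S=dict(np.load('pics/scene0.npz'))
rt=[b for b in blobs(red(T)) if b[1][0]<300];rs=[b for b in blobs(red(S)) if b[1][0]>350]
for b in rt: print('top',b[0],b[1],plane(T,*b[1],.206),dep(T,*b[1]))
for b in rs: print('sc',b[0],b[1],plane(S,*b[1],.206))
if rt and rs: print('knob tri',tri(T,rt[0][1],S,rs[0][1]))
def hs(c,x0,y0,x1,y1):
    m=c["frame"].max(2)<60; k=np.zeros_like(m);k[y0:y1,x0:x1]=m[y0:y1,x0:x1]; return blobs(k,15)
for c,box,n in((T,(250,250,325,295),'top'),(S,(290,170,350,210),'sc')):
    for b in hs(c,*box):
        v,u=np.nonzero(b[2]); P=np.array([plane(c,a,d,.24) for a,d in zip(u,v)])
        r=cv2.minAreaRect(P[:,:2].astype(np.float32)); z=[dep(c,a,d)[2] for a,d in zip(u,v)]
        w=np.linalg.eigh(np.cov(P[:,:2].T))[1][:,1]
        print(n,b[0],b[1],r,'yaw of y-axis',np.degrees(np.arctan2(w[1],w[0])),'z',np.percentile(z,[10,50,90]))
# lid top face points by depth
u,v=np.meshgrid(np.arange(200,380),np.arange(190,320)); K=T["camera_matrix"];d=T["depth"][v,u]
L=np.stack([(u-K[0,2])/K[0,0]*d,-(v-K[1,2])/K[1,1]*d,-d],-1)@T["orientation"].T+T["position"]
m=(abs(L[...,2]-.195)<.010); b=max(blobs(cv2.morphologyEx(m.astype(np.uint8),cv2.MORPH_OPEN,np.ones((7,7)))),key=lambda b:b[0][4])
r=cv2.minAreaRect(L[b[2]][:,:2].astype(np.float32));print('lid',r,np.median(L[b[2]][:,2]));print(cv2.boxPoints(r))
E
```

```text
top [207 222   7   7  43] [209.88372093 224.88372093] [0.63684294 0.27305006 0.206     ] [0.63608782 0.27156502 0.21241808]
sc [393 190   6   5  25] [395.64 192.16] [0.63710747 0.27575617 0.206     ]
knob tri (array([0.63737689, 0.27385906, 0.20694193]), np.float64(0.002348003530272614))
top [261 264  51  23 241] [285.60580913 274.73029046] ((0.49445074796676636, 0.05498236417770386), (0.14155206084251404, 0.019899822771549225), 71.41634368896484) yaw of y-axis 71.34677457054448 z [0.19934193 0.24178729 0.24509227]
sc [297 182  44  22 225] [317.99111111 190.59111111] ((0.5133678317070007, 0.04561491310596466), (0.15275101363658905, 0.06067606061697006), 70.75324249267578) yaw of y-axis 73.30980831365396 z [0.20100251 0.23779865 0.24543234]
lid ((0.5564261078834534, 0.03606082499027252), (0.31257957220077515, 0.2084551751613617), 71.44886016845703) 0.19501581780397936
[[ 0.40789044 -0.07894805]
 [ 0.6055143  -0.14526826]
 [ 0.7049618   0.1510697 ]
 [ 0.5073379   0.21738991]]
```

Mixer yaw is about −18.6° and its middle about (0.560, 0.035). That puts the knob 0.251 m along +y (bolt travel about 4 mm), which agrees with the data. I'll raise the tool, swing across and turn it so the jaws open along the mixer's x.

```bash
python3 -m handwheel '[[[0.01,0.03,0.04,0,0,0,0.06],[0.02,0.044,0.04,0,0,4.8,0.06],[0.024,0.044,0.04,0,0,4.8,0.06],[0.024,0.044,0.04,0,0,4.8,0.06],[0.024,0.044,0.01,0,0,4.8,0.06],[0.024,0.044,0,0,0,4.8,0.06],[0.024,0.044,0,0,0,4.8,0.06],[0.024,0.044,0,0,0,4.8,0.06],[0.024,0.044,0,0,0,4.8,0.06],[0.024,0.044,0,0,0,4.8,0.06],[0.024,0.044,0,0,0,4.8,0.06],[0.024,0.044,0,0,0,4.8,0.06],[0.024,0.044,0,0,0,4.8,0.06],[0.025,0.046,0,0,0,0,0.06],[0.025,0.046,0,0,0,0,0.06],[0.025,0.046,0,0,0,0,0.06],[0.025,0.046,0,0,0,0,0.06],[0.027,0.048,0,0,0,0,0.06],[0.027,0.048,0,0,0,0,0.06],[0,0,0,0,0,0,0.06]]]' 30; python3 - <<'E'
from cell import arm, optics
from h import *
o=arm.get_obs(); print(o["clock"],o["tool_pos"],o["eef_rot"].round(3).tolist(),o["ft_force"])
c=optics.read_camera("wrist"); np.savez('pics/w1.npz',**c); cv2.imwrite('pics/w1.png',c["frame"][:,:,::-1])
for b in blobs(red(c),40): print(b[0],b[1],plane(c,*b[1],.203),dep(c,*b[1]))
E
```

```text
clock: 2.6
tool_pos: [0.5977, 0.2319, 0.3973]
eef_rot: [[0.314, 0.949, -0.002], [0.949, -0.314, -0.0], [-0.001, -0.002, -1.0]]
ft_force: [0.1, -0.4, -0.0]
gripper_width: 0.696
2.6 [0.59769039 0.2319235  0.39725442] [[0.314, 0.949, -0.002], [0.949, -0.314, -0.0], [-0.001, -0.002, -1.0]] [ 0.05650526 -0.35655138 -0.04623863]
[338 143  25  26 499] [349.73747495 155.501002  ] [0.63689501 0.27719626 0.203     ] [0.63637088 0.27788788 0.21325192]
```

View pics/w1.png

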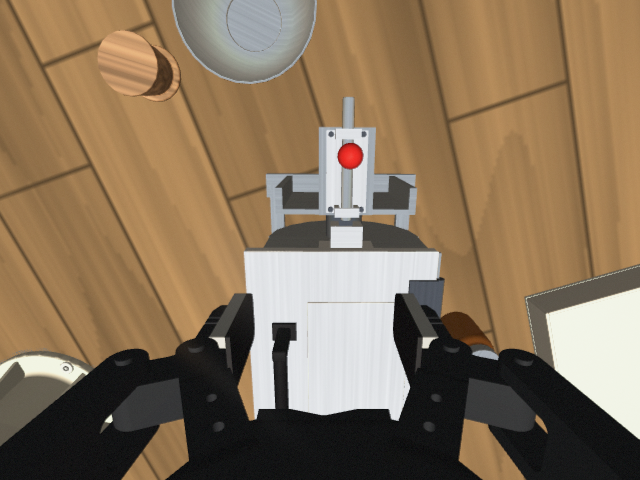

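The wrist view shows the knob at (350,156), free on both sides, with the bolt rod and keeper running towards the lid. The measured centre is (0.637, 0.276), in agreement with the first two views. I'll move over it, descend and grip.

```bash
python3 -m handwheel '[[[0.013,0.0145,-0.01,0,0,0,0.06],[0.013,0.0145,-0.02,0,0,0,0.06],[0.013,0.0145,-0.03,0,0,0,0.06],[0,0,-0.035,0,0,0,0.06],[0,0,-0.035,0,0,0,0.06],[0,0,-0.035,0,0,0,0.06],[0,0,-0.03,0,0,0,0.06],[0,0,-0.018,0,0,0,0.06],[0,0,0,0,0,0,0.06],[0,0,0,0,0,0,0.02],[0,0,0,0,0,0,0.015],[0,0,0,0,0,0,0.015],[0,0,0,0,0,0,0.015],[0,0,0,0,0,0,0.015]]]' 30
```

```text
clock: 4.4
tool_pos: [0.6367, 0.2728, 0.1877]
eef_rot: [[0.317, 0.948, 0.002], [0.948, -0.317, 0.001], [0.002, 0.002, -1.0]]
ft_force: [-1.6, -0.2, 6.5]
gripper_width: 0.259
```

```bash
python3 -m handwheel '[[[-0.0016,-0.0047,0,0,0,0,0.015],[-0.0016,-0.0047,0,0,0,0,0.015],[-0.0016,-0.0047,0,0,0,0,0.015],[-0.0016,-0.0047,0,0,0,0,0.015],[0,0,0,0,0,0,0.015]]]' 30; python3 -m handwheel '[[[-0.001,-0.0028,0,0,0,0,0.015],[-0.001,-0.0028,0,0,0,0,0.015],[0,0,0,0,0,0,0.015]]]'; python3 -m handwheel '[[[-0.0006,-0.0019,0,0,0,0,0.015],[0,0,0,0,0,0,0.015]]]';python3 -m handwheel '[[[-0.0006,-0.0019,0,0,0,0,0.015],[0,0,0,0,0,0,0.015]]]'
```

```text
clock: 5.03
tool_pos: [0.6304, 0.2539, 0.1877]
eef_rot: [[0.317, 0.948, 0.003], [0.948, -0.317, 0.001], [0.002, 0.002, -1.0]]
ft_force: [0.6, -0.5, 6.3]
gripper_width: 0.26
clock: 5.4
tool_pos: [0.6286, 0.2485, 0.1877]
eef_rot: [[0.317, 0.948, 0.003], [0.948, -0.317, 0.001], [0.002, 0.002, -1.0]]
ft_force: [-0.5, -0.6, 6.3]
gripper_width: 0.254
clock: 5.65
tool_pos: [0.6282, 0.2474, 0.1877]
eef_rot: [[0.317, 0.948, 0.003], [0.948, -0.317, 0.003], [0.004, 0.002, -1.0]]
ft_force: [1.3, 4.5, 5.5]
gripper_width: 0.257
clock: 5.9
tool_pos: [0.6282, 0.2472, 0.1877]
eef_rot: [[0.317, 0.948, 0.005], [0.948, -0.317, 0.005], [0.007, 0.003, -1.0]]
ft_force: [3.9, 11.8, 3.0]
gripper_width: 0.259
```

The tool has travelled 27 mm along the bolt and the push has risen to 12 N, so it looks like the end stop. I'll push once more, release, rise and check.

```bash
python3 -m handwheel '[[[-0.0006,-0.0019,0,0,0,0,0.015],[0,0,0,0,0,0,0.015]]]'; python3 -m handwheel '[[[0.0013,0.0038,0,0,0,0,0.06],[0,0,0,0,0,0,0.06],[0,0,0,0,0,0,0.06],[0,0,0,0,0,0,0.06],[0,0,0.03,0,0,0,0.06],[0,0,0.05,0,0,0,0.06],[0,0,0.05,0,0,0,0.06],[-0.02,-0.03,0.05,0,0,0,0.06],[-0.02,-0.03,0.02,0,0,0,0.06],[0,0,0,0,0,0,0.06]]]'; python3 - <<'E'
from cell import arm, optics
from h import *
o=arm.get_obs(); print(o["clock"],o["tool_pos"],o["ft_force"])
ca={}
for n in("wrist","top"):
    c=optics.read_camera(n);ca[n]=c; cv2.imwrite(f'pics/{n}2.png',c["frame"][:,:,::-1])
    for b in blobs(red(c),20):
        P=plane(c,*b[1],.203); q=P[:2]-[.560,.035]; print(n,b[0],P,'mixer xy',q@[.948,-.319],q@[.319,.948])
E
```

```text
clock: 6.15
tool_pos: [0.6282, 0.247, 0.1877]
eef_rot: [[0.317, 0.948, 0.006], [0.948, -0.317, 0.008], [0.01, 0.004, -1.0]]
ft_force: [6.3, 19.4, -0.4]
gripper_width: 0.257
clock: 7.4
tool_pos: [0.5869, 0.1846, 0.3889]
eef_rot: [[0.319, 0.948, 0.004], [0.948, -0.319, 0.001], [0.002, 0.003, -1.0]]
ft_force: [-0.2, 0.3, -0.3]
gripper_width: 0.699
7.4 [0.58690709 0.18459594 0.38887035] [-0.17229611  0.32937323 -0.28040483]
wrist [332 118  26  27 558] [0.62840797 0.25198112 0.203     ] mixer xy -0.004366218206229554 0.22752024456574094
top [573 237   7  14  31] [ 0.58173659 -0.76269511  0.203     ] mixer xy 0.27507102793731003 -0.7492809936317888
top [585 285  18  39 148] [ 0.40005479 -0.80295014  0.203     ] mixer xy 0.11567803931338444 -0.8453992514223149
top [509 296   8  37 261] [ 0.38328605 -0.57652741  0.203     ] mixer xy 0.027552419763312852 -0.6360997382611076
```

View pics/wrist2.png

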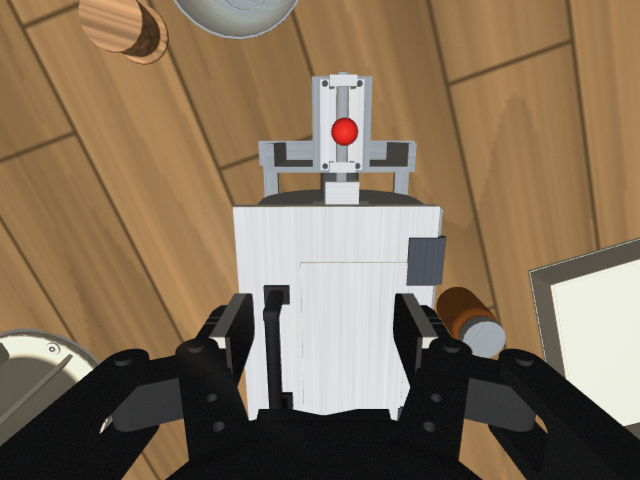

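The wrist view shows the knob at (344,131). The rod runs into the keeper at (342,190) and the knob has moved 26.5 mm from its first reading, so the bolt is against a firm stop at 19 N. The handle bar is visible at x≈275, y 300–395, so I'll measure its cross position from here and move over it.

```bash
python3 - <<'E'
from cell import arm, optics
from h import *
c=optics.read_camera("wrist"); f=c["frame"]
for v in range(310,385,15):
    u=np.nonzero(f[v,258:296].max(1)<70)[0]+258
    P=plane(c,u.mean(),v,.239); q=P[:2]-[.560,.035]; print(v,u.min(),u.max(),P.round(4),'mx',q@[.948,-.319],'my',q@[.319,.948])
E
python3 -m handwheel '[[[-0.0228,-0.0323,0,0,0,0,0.06],[-0.0228,-0.0323,0,0,0,0,0.06],[-0.0228,-0.0323,-0.02,0,0,0,0.06],[-0.0228,-0.0323,-0.02,0,0,0,0.06],[0,0,0,0,0,0,0.06]]]' 30
```

```text
310 265 280 [0.5183 0.1272 0.239 ] mx -0.06896109647281616 my 0.07414289438110763
325 265 278 [0.5121 0.1134 0.239 ] mx -0.07045371849464421 my 0.05902405407584181
340 266 279 [0.5074 0.0986 0.239 ] mx -0.07013754666646907 my 0.04349964668453234
355 267 279 [0.5022 0.0835 0.239 ] mx -0.07028135800008589 my 0.027547209176454444
370 267 280 [0.4968 0.068  0.239 ] mx -0.07042917886361759 my 0.011150009953179715
clock: 8.18
tool_pos: [0.4939, 0.0558, 0.3436]
eef_rot: [[0.318, 0.948, -0.005], [0.948, -0.318, -0.001], [-0.002, -0.004, -1.0]]
ft_force: [0.1, 0.7, 0.3]
gripper_width: 0.704
```

Bar is at mixer x = −0.070 and the tool is at −0.069, so it is centred. Descend and grip.

```bash
python3 -m handwheel '[[[0,0.001,-0.03,0,0,0,0.06],[0,0.001,-0.04,0,0,0,0.06],[0,0,-0.035,0,0,0,0.06],[0,0,-0.021,0,0,0,0.06],[0,0,0,0,0,0,0.06],[0,0,0,0,0,0,0.005],[0,0,0,0,0,0,0.005],[0,0,0,0,0,0,0.005],[0,0,0,0,0,0,0.005],[0,0,0,0,0,0,0.005]]]' 40; python3 - <<'E'
import numpy as np
a0=np.arctan2(46,165);r=np.hypot(.165,.046);ex=np.array([.948,-.319])
P=lambda t:np.array([*(ex*-r*np.cos(a0+t)),r*np.sin(a0+t)])
for t in range(5,50,5): print(t,(P(np.radians(t))-P(np.radians(t-5))).round(4))
E
```

```text
clock: 9.43
tool_pos: [0.4948, 0.0597, 0.221]
eef_rot: [[0.318, 0.948, -0.002], [0.948, -0.318, 0.002], [0.001, -0.002, -1.0]]
ft_force: [-5.8, 4.3, 6.9]
gripper_width: 0.15
5 [ 0.0044 -0.0015  0.0142]
10 [ 0.0056 -0.0019  0.0137]
15 [ 0.0067 -0.0022  0.0132]
20 [ 0.0077 -0.0026  0.0125]
25 [ 0.0087 -0.0029  0.0118]
30 [ 0.0097 -0.0033  0.0109]
35 [ 0.0105 -0.0035  0.01  ]
40 [ 0.0113 -0.0038  0.009 ]
45 [ 0.012  -0.004   0.0079]
```

Opening is 12.8 mm with force on the wrist, so the bar is gripped. I'll lift along the arc, first to 20°, and check.

```bash
python3 -m handwheel '[[[0.0022,-0.0007,0.0071,0,0,0,0.005],[0.0022,-0.0008,0.0071,0,0,0,0.005],[0.0028,-0.0009,0.0069,0,0,0,0.005],[0.0028,-0.001,0.0068,0,0,0,0.005],[0.0033,-0.0011,0.0066,0,0,0,0.005],[0.0034,-0.0011,0.0066,0,0,0,0.005],[0.0038,-0.0013,0.0063,0,0,0,0.005],[0.0039,-0.0013,0.0062,0,0,0,0.005],[0,0,0,0,0,0,0.005],[0,0,0,0,0,0,0.005]]]' 40; python3 - <<'E'
from cell import optics
from h import *
c=optics.read_camera("scene"); np.savez('pics/s3.npz',**c); f=c["frame"][130:300,200:440,::-1]; cv2.imwrite('pics/s3.png',cv2.resize(f,None,fx=3,fy=3))
E
```

```text
clock: 10.68
tool_pos: [0.5169, 0.0523, 0.2733]
eef_rot: [[0.318, 0.948, -0.007], [0.948, -0.318, 0.003], [0.001, -0.008, -1.0]]
ft_force: [-12.3, 7.7, 1.9]
gripper_width: 0.141
```

View pics/s3.png

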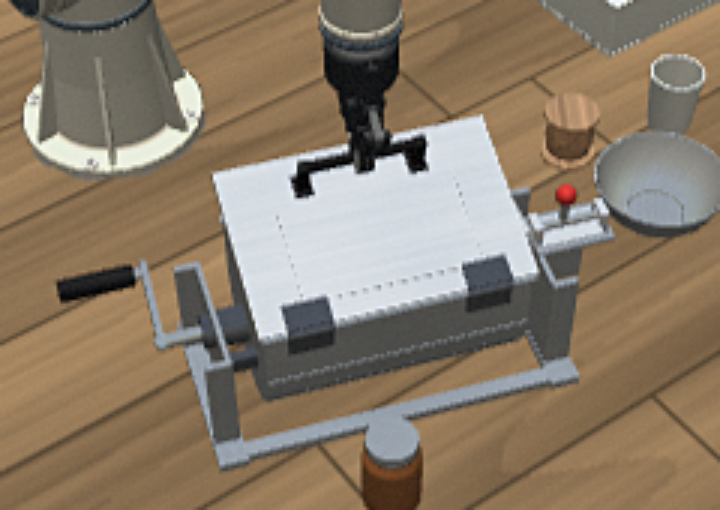

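The lid is up at about 20°, with the gripper on the middle of the bar and the tub and bolt unmoved. The wrist shows about 14 N pushing towards the hinge, so I'll trim 3 mm off while continuing to about 43°.

```bash
python3 -m handwheel '[[[0.003,-0.001,0.0059,0,0,0,0.005],[0.0034,-0.0011,0.0059,0,0,0,0.005],[0.0039,-0.0013,0.0055,0,0,0,0.005],[0.0043,-0.0014,0.0054,0,0,0,0.005],[0.0047,-0.0016,0.005,0,0,0,0.005],[0.0048,-0.0016,0.005,0,0,0,0.005],[0.0052,-0.0017,0.0045,0,0,0,0.005],[0.0055,-0.0018,0.0045,0,0,0,0.005],[0.006,-0.002,0.004,0,0,0,0.005],[0,0,0,0,0,0,0.005],[0,0,0,0,0,0,0.005]]]' 40; cat > lid.py <<'E'
from cell import optics
from h import *
ex=np.array([.948,-.319,0]);ey=np.array([.319,.948,0])
for n in("scene","top"):
    c=optics.read_camera(n); np.savez(f'pics/{n}L.npz',**c); K=c["camera_matrix"]; d=c["depth"]; v,u=np.mgrid[:480,:640]
    L=np.stack([(u-K[0,2])/K[0,0]*d,-(v-K[1,2])/K[1,1]*d,-d],-1)@c["orientation"].T+c["position"]-[.558,.037,0]
    X,Y,Z=L@ex,L@ey,L[...,2]
    for s in((-.14,-.09),(.09,.14)):   # strips of the lid clear of handle and gripper
        m=(Y>s[0])&(Y<s[1])&(X>-.10)&(X<.075)&(Z>.205)&(c["frame"].min(2)>120)
        x,z=X[m],Z[m]
        if len(x)<30: print(n,s,len(x)); continue
        for _ in range(3):
            p=np.polyfit(x,z,1); k=abs(z-np.polyval(p,x))<.006; x,z=x[k],z[k]
        print(n,s,len(x),'angle',np.degrees(np.arctan(-p[0])),'z at hinge x=.098',np.polyval(p,.098))
E
python3 lid.py
```

```text
clock: 12.1
tool_pos: [0.5588, 0.0384, 0.3204]
eef_rot: [[0.317, 0.948, -0.004], [0.948, -0.317, 0.002], [0.001, -0.005, -1.0]]
ft_force: [-11.1, 4.7, 8.7]
gripper_width: 0.142
scene (-0.14, -0.09) 69 angle 56.2879969994052 z at hinge x=.098 0.14799389845845112
scene (0.09, 0.14) 616 angle 39.28242739692036 z at hinge x=.098 0.19692812643190588
top (-0.14, -0.09) 21 angle 78.82367586800069 z at hinge x=.098 -0.06774957186020764
top (0.09, 0.14) 168 angle 39.24532437078748 z at hinge x=.098 0.19592777590171967
```

Both cameras give 39.3° on the clear +y strip, and the fitted line meets the hinge at z≈0.196, as it should. The −y strip has too few clean pixels to use. The remaining 14 N points radially at the hinge, so I'll add 5.7° with a small outward trim.

```bash
python3 -m handwheel '[[[0.0042,-0.0014,0.0036,0,0,0,0.005],[0.0042,-0.0014,0.0036,0,0,0,0.005],[0.0042,-0.0014,0.0035,0,0,0,0.005],[0,0,0,0,0,0,0.005],[0,0,0,0,0,0,0.005],[0,0,0,0,0,0,0.005]]]' 40; sed -i 's/min(2)>120/min(2)>90/' lid.py; python3 lid.py
```

```text
clock: 12.95
tool_pos: [0.5727, 0.0337, 0.3304]
eef_rot: [[0.317, 0.948, -0.002], [0.948, -0.317, 0.001], [0.001, -0.002, -1.0]]
ft_force: [-4.4, 3.8, -0.5]
gripper_width: 0.144
scene (-0.14, -0.09) 58 angle 63.004267894978994 z at hinge x=.098 0.13034197394331426
scene (0.09, 0.14) 597 angle 44.88343562909499 z at hinge x=.098 0.19774116125261773
top (-0.14, -0.09) 11 angle 63.50731779639935 z at hinge x=.098 0.1393816429996249
top (0.09, 0.14) 166 angle 43.081659995459894 z at hinge x=.098 0.20403162560643442
```

```bash
python3 -m handwheel '[[[0,0,0,0,0,0,0.005],[0,0,0,0,0,0,0.005],[0,0,0,0,0,0,0.005],[0,0,0,0,0,0,0.005],[0,0,0,0,0,0,0.005],[0,0,0,0,0,0,0.005],[0,0,0,0,0,0,0.005],[0,0,0,0,0,0,0.005]]]' 40; python3 lid.py; python3 - <<'E'
from h import *
c=dict(np.load('pics/sceneL.npz')); cv2.imwrite('pics/s4.png',cv2.resize(c["frame"][130:300,200:440,::-1],None,fx=3,fy=3))
for b in blobs(red(c)):
    if b[1][0]>350: print(b[0],b[1],plane(c,*b[1],.206))
E
```

```text
clock: 14.05
tool_pos: [0.5727, 0.0337, 0.3303]
eef_rot: [[0.317, 0.948, -0.002], [0.948, -0.317, 0.001], [0.001, -0.002, -1.0]]
ft_force: [-4.0, 3.4, 0.2]
gripper_width: 0.146
scene (-0.14, -0.09) 49 angle 64.9955465055022 z at hinge x=.098 0.11917736580711721
scene (0.09, 0.14) 582 angle 45.136779067724206 z at hinge x=.098 0.19698966107944454
top (-0.14, -0.09) 11 angle 68.01708470710167 z at hinge x=.098 0.11164529656454697
top (0.09, 0.14) 159 angle 41.70336307143862 z at hinge x=.098 0.20964712056606732
[385 192   7   5  25] [388.4  194.04] [0.62963111 0.25032002 0.206     ]
```

View pics/s4.png

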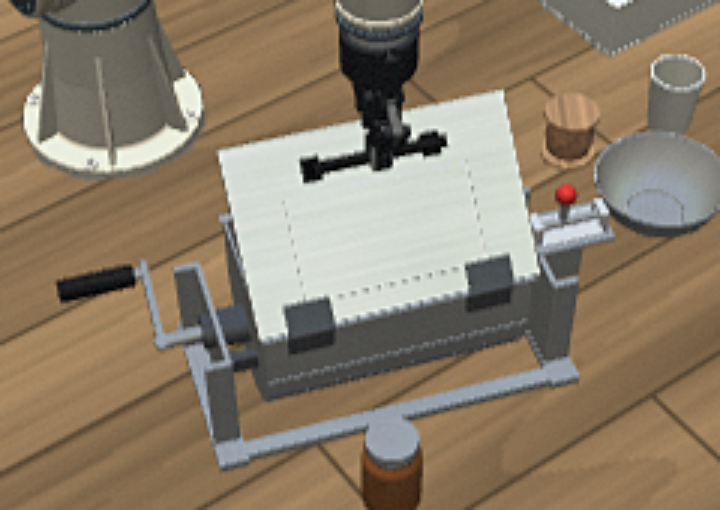

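The picture shows the gripper on the middle of the bar and the lid half open. The knob is where I left it at crop pixel (566,194), and the jar, bowl, cup and spool have not moved. The lid was steady for a second, with the scene camera giving 45.1° and a fit that passes through the hinge.

```bash
python3 -c "
from cell import close_job; print(close_job())"
```

```text
the job is handed in; nothing more can be done
None
```

I slid the bolt home first, then lifted the lid by its handle to about 45°. I handed in with the gripper still holding the bar at 40 N, at about 14 s of the 48 s allowed.

- **Bolt:** I pushed the knob until it met a firm stop at about 20 N. It moved 26.5 mm, measured by both the wrist and scene cameras. With a starting travel of about 3–4 mm that makes the full 30 mm. The wrist picture shows the rod in the keeper. The wrist reading put the knob 227.5 mm from the middle rather than 225. I put the gap down to my estimate of the mixer's middle.
- **Lid:** The scene camera read 44.9°, then 45.1° after a second of holding, and its fit passes through the hinge height.
    - **Disagreement:** The top camera read 43.1° and then 41.7°. I gave that less weight because it had few pixels and its fit missed the hinge by 8–14 mm.
    - **Unusable check:** The −y strip of the lid had too few clean pixels in both cameras.
    - **Tool travel:** The tool's path gives about 45–47°.
- **Everything else:** In the last scene crop the bowl, cup, spool and jar had not moved. The knife and sharpener were outside that crop, and the arm went nowhere near them after leaving its start position. Wrist forces stayed around 20 N or less at every check.

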